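# Open the bakery till

### The arm

A 6-joint arm with a two-finger parallel gripper is mounted at the origin on the work surface. World frame = base frame: x ahead of the robot, y to its left, z up, the work surface at z = 0. Lengths are in mm, angles in rad, forces in N, time in s.
With the tool pointing down it reaches from about 275 to 750 mm from the base axis. Payload 10.2 kg.
Tool frame: the origin (TCP) lies at the very end of the fingers, on their centre line; the grasp point (between the pads) lies manip.pinch_z behind it (manip.pinch_z is the distance from the TCP to the grasp point, in mm); y points along the fingers, z is the direction in which the jaws open and shut, and the axes are right-handed (so a half turn about y gives the same grasp; the last joint's range is limited). The gripper opens to 88 mm and grips with 3 to 60 N. Pads are 18 mm wide; open, the fingers measure 123 mm over their backs; the gripper's body (75 mm by 187 mm) begins 45 mm behind the grasp point.
Start: joints at [0.99, 0.313, 1.498, -0, 1.331, -0.223], TCP at [183.875, 491.753, 238.72] pointing down, gripper open.
Joint ranges: [-2.94, 2.94], [-0.97, 2.17], [0.19, 2.56], [-1.23, 4.37], [0.02, 3.11], [-2.88, 2.88]. Speed limits (rad/s): [2.39, 2.39, 3.01, 3.14, 3.14, 3.14].

### API

Orientations are given as a unit quaternion [w, x, y, z].
In Python, from cell import manip gives the robot as it stands. The module is installed in compiled form; this text tells all that it offers.
- The arm moves only by the tool jog_arm, never from a script. Its arguments are lists of equal length, an entry for each row: "jaw": the opening, from -1 (shut) to 1 (fully open), so that 0 is half open; "xyz": the shift along the world's x, y, z in mm, a list of three; "twist": the turn about the world's z in degrees. A call has 1 to 12 rows; each row shifts and turns the commanded pose from where the row before left it; what a row does not reach is not made up. A row lasts 1/10 s, in which the tool goes at most 50 mm and 8.59 degrees, less where a joint would pass 70% of its speed; a pose out of reach is approached as far as the arm can. A call with a gripper value outside its range is refused whole. The fingers move at their own pace and stop on an object; "grip_force" is the grip in N (left out, the last holds). Time passes only in rows, so rows that do not move let the fingers close. It gives the time, the measured TCP pose, the force and the opening at its end, in the units of the state.
- manip.sense(): the state, without advancing time (a new reading comes with each control period).
- manip.snapshot(name): name is "side" or "top" or "wrist"; returns (picture, depth): 480x640x3 uint8, red, green, blue; 480x640 float32, mm along the optical axis (not along the pixel's ray), 0 where there is no reading.
- manip.camera_info(name): a dict with "vfov" (degrees; the focal length in pixels is half the picture's height over the tangent of half this angle, whatever the lens; pixels are square), "cx", "cy" (the principal point, pixels), "k1" (the pictures are not rectified: a ray, as slopes to the right and down, at radius r is drawn at 1 + k1 r^2 times it, then the intrinsics apply), "cam_to_world" (4x4, takes a point from camera to world coordinates); the wrist camera has in their place "hand_eye" (4x4, takes a point from camera to tool coordinates, whose origin is the TCP and whose axes are the tool frame's). Camera axes: x right, y down, z forward; pixel columns grow to the right and rows downward; lengths in mm; the calibration is good to about 2 mm. A picture is of the moment at which its call begins: read the wrist's pose just before it. camera_info takes no time and is no camera call.
- manip.hand_in(): hands the job in, once; it reports no verdict.
The state is a dict: "clock": time; "joint_positions": joint angles; "qd": joint speeds; "joint_torque": joint torques, N m; "eef_pos": TCP position; "tcp_rot": TCP orientation; "ft_force": force on the tool from outside, world axes, zero at the start; "moment": the same for the moment, N m; "finger_gap": finger opening in mm.
Only numpy, scipy, OpenCV 4.12 (cv2) and the standard library are available. Lean on these libraries where they do the work, as an engineer would, in place of code of your own. Each camera call takes 0.05 s, during which the arm holds its last target.

### The job

Open the bakery till for the morning using only the fingertips, lifting nothing: push the open cash drawer fully home, then press down the raised half of the rocker on the till's deck until it has tipped all the way over, and last press down the plunger on top of the counter bell to call the first customer. Keep to that order, and finish with the drawer shut, the rocker tipped and the bell let go. Do not press the round or the square key, do not pick up, tip or shove the bell, and leave everything else on the counter where it stands.

Things in the scene. Friction and masses are not known exactly. Their poses are not given: they have to be found in the camera images.
- till: Fixed cash register. Origin: on the counter under the middle of its front face; x into the machine, y left, z up. Black case x 0 to 360, 320 wide, 100 high, drawer in its front. On it a grey deck from x 50 back, 310 wide, flat top 145 above the counter; from x 250 a hump 195 high. Three control modules sit on the deck at about x 110 and y -96, 0, 96, in any order.
- cash_drawer (a joint): Opening of the cash drawer, m: 0 shut (home, against a stop), up to 0.1 pulled out towards the robot along the till's -x. Starts 0.04 to 0.08 open. It slides with about 3 N of friction and stays where it is left.
- drawer_face (a point): Middle of the outer face of the drawer's flat dark steel front, 300 wide, 72 high (14 to 86 above the counter), 50 above the counter; moves with the drawer; axes as the till. When shut, the face stands 12 in front of the till's front. Push it along the till's +x.
- power_rocker (a joint): Tilt of the rocker, rad: 0 off (the half towards the till's front raised, about 11 deg), 0.4 on (the other half raised, near half down, against a stop). Stays where it is left; stiff: about 2.5 N at its end, 5 N at 10 mm from its pivot.
- rocker_raised (a point): Point on the rocker's top, 22 from the pivot towards the till's front: press here straight down. White paddle 64 (along till x) x 38 x 8, pivot at mid length, 14 above the underside of its module. The point starts 22 above the deck and sinks 9 in all as the rocker tips; the module's plate beneath is 4 high. The point turns with the paddle.
- round_key (a joint): Travel of the round key, m: 0 up, 0.005 down; springs back. White disc 36 in diameter, its top 17 above the deck. Not to be pressed.
- square_key (a joint): Travel of the square key, m: 0 up, 0.005 down; springs back. White, 34 x 34, its top 17 above the deck. Not to be pressed.
- rocker_module: Black base plate of the rocker, 84 x 58 x 4, on the deck; origin at the middle of its underside, axes as the till.
- round_module: Black base plate of the round key, 84 x 58 x 4, on the deck; origin at the middle of its underside, below the key's middle; axes as the till.
- square_module: The same for the square key.
- bell: Loose counter bell of about 0.35 kg: black base disc 86 in diameter, steel dome above it 44 high, small plunger on top. Origin: middle of its underside, z up. It stands to the left or to the right of the till.
- bell_plunger (a joint): Travel of the bell's plunger, m: 0 up, 0.005 fully down; springs back. Starts to move at 1 N, 3.5 N fully down.
- bell_top (a point): Middle of the top of the plunger, a steel button 20 in diameter, 61.5 above the counter. Press straight down.
- paper_cup: Bystander: loose brown cup, 76 in diameter, 90 high. Origin under its middle.
- honey_jar: Bystander: loose amber jar with steel cap, 68 in diameter, 85 high. Origin under its middle.
- receipt_roll: Bystander: loose paper roll standing on the deck in front of the hump, 44 in diameter, 45 high. Origin under its middle.
- loaf: Bystander: loose loaf, 200 long, 76 wide and high. Origin under its middle, x along it.
- napkin_box: Bystander: loose open wooden box 120 x 120 x 60. Origin under its middle.
- saucer: Bystander: loose white plate 140 in diameter, 18 high. Origin under its middle.
- sugar_shaker: Bystander: loose white shaker 60 in diameter, 130 high. Origin under its middle.
Mind the look-alikes: they are no part of the job. What is shaped like the bell but pink or purple is not meant.

How it is judged (in metres and radians):
On the way, in this order (a step that is already met when the one before it is completed fails the run):
1. the cash drawer is pushed home (value of joint cash_drawer below 0.005 m), for 0.1 s.
2. the rocker is tipped fully over (value of joint power_rocker above 0.34 rad and value of joint cash_drawer below 0.006 m), for 0.1 s.
3. the bell's plunger is pressed (value of joint bell_plunger above 0.0035 m), for 0.02 s.
At the end, for the whole second after the job is handed in: The drawer is within 6 mm of shut, the rocker is tipped to at least 0.33 rad, the bell's plunger and both keys are up within 1.5 mm, and the bell stands upright, at rest, within 30 mm of where it was (value of joint cash_drawer below 0.006 m and value of joint power_rocker above 0.33 rad and value of joint each of bell_plunger, round_key, square_key below 0.0015 m and distance of bell from where it was at the start of the episode below 0.03 m and angle between bell's own z axis and vertical below 0.1 rad and linear speed of bell below 0.02 m/s); the robot touches nothing.
It fails at once if the rocker is tipped while the drawer is still open (value of joint power_rocker above 0.2 rad and value of joint cash_drawer above 0.008 m).
It fails at once if the bell is rung before the till is on (value of joint bell_plunger above 0.0025 m and value of joint power_rocker below 0.32 rad).
It fails at once if the round or the square key is pressed (3 mm) (value of joint any of round_key, square_key above 0.003 m).
It fails at once if the bell is lifted (6 mm), shoved (30 mm) or tipped (height (world z) of bell above 0.006 m or distance of bell from where it was at the start of the episode above 0.03 m or angle between bell's own z axis and vertical above 0.2 rad).
It fails at once if a bystander is moved by more than 30 mm (distance of any of paper_cup, honey_jar, receipt_roll, loaf, napkin_box, saucer, sugar_shaker from where it was at the start of the episode above 0.03 m).
It also fails if it takes over 45 s, if anything falls off the work surface, if the arm or the gripper's body presses on something with over 40 N, if the wrist force passes 120 N, or if a joint passes its speed limit or range.

## Working session

There is one attempt and no reset: what is moved stays moved. The work goes in short steps, Python scripts to look and compute and a tool call to move; the robot and the scene stay as the last step left them, time stands still between calls to the robot, and variables do not carry over. Pictures are saved under pics/ and viewed, and the job is handed in when it is done.

Besides the shell and the picture viewer there is one more tool, called after "Request:" in YAML: its name, and indented under it one key for each argument. jog_arm: Moves the arm, as the interface text tells. Its arguments: {"type":"object","properties":{"jaw":{"type":"array","items":{"type":"number"}},"xyz":{"type":"array","items":{"type":"array","items":{"type":"number"}}},"twist":{"type":"array","items":{"type":"number"}},"grip_force":{"type":"number"}},"required":["jaw","xyz","twist"]}

```bash
mkdir -p pics; ls; cat > h.py <<'E'
import numpy as np, cv2
from cell import manip
def snap(n,f):
    s=manip.sense(); im,d=manip.snapshot(n); cv2.imwrite('pics/'+f+'.png',im[:,:,::-1]); np.savez('pics/'+f,im=im,d=d,p=s['eef_pos'],q=s['tcp_rot']); return im,d
def cam(n):
    c=manip.camera_info(n); f=240/np.tan(np.radians(c['vfov'])/2); return c,f
def rays(n,uv):
    c,f=cam(n); uv=np.atleast_2d(np.array(uv,float))
    K=np.array([[f,0,c['cx']],[0,f,c['cy']],[0,0,1]])
    p=cv2.undistortPoints(uv[:,None],K,np.array([c['k1'],0,0,0,0.]))[:,0]
    return np.c_[p,np.ones(len(p))]
def T(n,z=None):
    c,_=cam(n)
    if n!='wrist': return np.array(c['cam_to_world'])
    from scipy.spatial.transform import Rotation as R
    q=z['q']; M=np.eye(4); M[:3,:3]=R.from_quat([q[1],q[2],q[3],q[0]]).as_matrix(); M[:3,3]=z['p']
    return M@np.array(c['hand_eye'])
def onplane(n,uv,h,z=None):
    r=rays(n,uv); M=T(n,z); d=r@M[:3,:3].T; o=M[:3,3]; return o+d*((h-o[2])/d[:,2])[:,None]
def bydepth(n,uv,z):
    r=rays(n,uv); uv=np.atleast_2d(uv).astype(int); dd=z['d'][uv[:,1],uv[:,0]]; M=T(n,z)
    return (r*dd[:,None])@M[:3,:3].T+M[:3,3]
E
python3 - <<'E'
from h import *
for n in('top','side'):
    snap(n,n+'0'); c,f=cam(n); print(n,f,c)
print(manip.sense(), manip.pinch_z)
E
```

```text
pics
top 435.59082874280864 {'vfov': 57.707400125937355, 'cx': 312.64362430299104, 'cy': 237.77393701156467, 'k1': -0.056849320645654455, 'cam_to_world': array([[ 1.35608766e-02, -9.98923665e-01,  4.43577901e-02,
         4.76498212e+02],
       [-9.99907282e-01, -1.36024028e-02, -6.34448841e-04,
         9.88269928e+00],
       [ 1.23713849e-03, -4.43450737e-02, -9.99015507e-01,
         1.41447016e+03],
       [ 0.00000000e+00,  0.00000000e+00,  0.00000000e+00,
         1.00000000e+00]])}
side 443.44489339881954 {'vfov': 56.84602765979303, 'cx': 321.1976396922246, 'cy': 226.94934079580287, 'k1': 0.02998838915600945, 'cam_to_world': array([[ 9.60114832e-01, -1.82900231e-01,  2.11487621e-01,
         2.90080668e+02],
       [-2.79265015e-01, -6.64622306e-01,  6.93028313e-01,
        -7.13339742e+02],
       [ 1.38043519e-02, -7.24447856e-01, -6.89191369e-01,
         8.87142918e+02],
       [ 0.00000000e+00,  0.00000000e+00,  0.00000000e+00,
         1.00000000e+00]])}
{'clock': 0.1, 'joint_positions': array([ 9.89594356e-01,  3.13357692e-01,  1.49832292e+00, -1.06491943e-05,
        1.33102319e+00, -2.23382154e-01]), 'qd': array([ 2.16051433e-04, -1.38718706e-03, -1.88348376e-03,  7.86366948e-05,
       -2.01028942e-05,  1.10889115e-03]), 'joint_torque': array([ 3.35442739e-03, -4.02815866e+01, -2.52648747e+01,  6.95913797e-02,
        3.42145201e-02, -3.51301810e-05]), 'eef_pos': array([183.7564988 , 491.56193566, 238.25128628]), 'tcp_rot': array([-0.69545726,  0.6961831 , -0.12598414,  0.12568324]), 'ft_force': array([-0.30939959,  0.45531783, -0.11442774]), 'moment': array([-0.01735432,  0.02220521,  0.02304407]), 'finger_gap': 88.10059951398618} 18.700000000000003
```

View pics/top0.png

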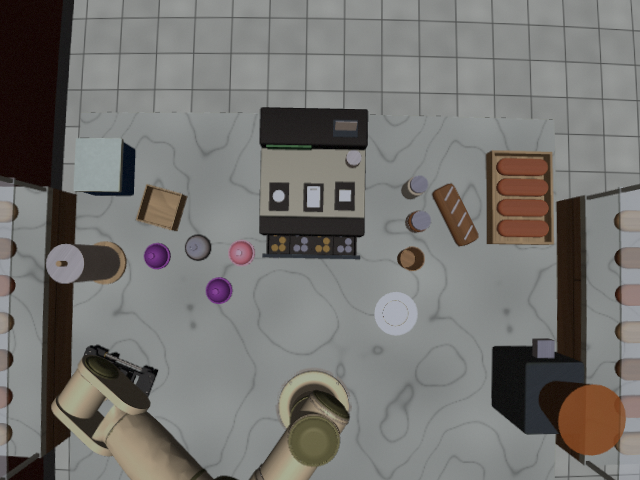

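View pics/side0.png

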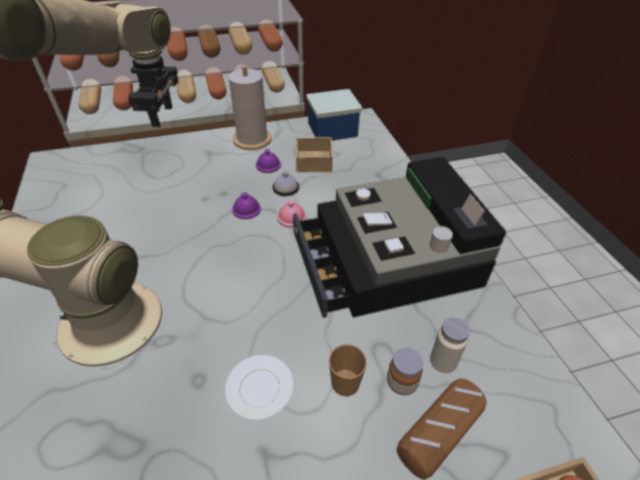

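The top view shows the steel bell at about (198,246), the round key at (279,196), the rocker in the middle at (314,196), the square key at (345,196), and the drawer front along row ~257. Next I'll zoom in and measure.

```bash
python3 - <<'E'
from h import *
z=np.load('pics/top0.npz'); im=z['im']
cv2.imwrite('pics/crop1.png',cv2.resize(im[100:270,250:380,::-1],None,fx=4.5,fy=3.5*4.5/4.5,interpolation=cv2.INTER_CUBIC))
cv2.imwrite('pics/crop2.png',cv2.resize(im[210:310,140:270,::-1],None,fx=6,fy=6,interpolation=cv2.INTER_CUBIC))
hsv=cv2.cvtColor(im,cv2.COLOR_RGB2HSV)
# white keys
m=((im.min(2)>170)).astype(np.uint8); m[:180]=0;m[210:]=0;m[:,:262]=0;m[:,362:]=0
n,l,st,c=cv2.connectedComponentsWithStats(m)
for i in range(1,n):
    if st[i,4]>20: print('white',st[i],c[i],onplane('top',c[i],162),bydepth('top',c[i],z))
# module plates: dark in deck
m=((im.max(2)<70)).astype(np.uint8); m[:178]=0;m[214:]=0;m[:,:264]=0;m[:,362:]=0
m=cv2.morphologyEx(m,cv2.MORPH_CLOSE,np.ones((3,3)))
for k in cv2.findContours(m,cv2.RETR_EXTERNAL,2)[0]:
    if cv2.contourArea(k)>100:
        r=cv2.minAreaRect(k); print('plate',r,onplane('top',r[0],149), onplane('top',cv2.boxPoints(r),149)[:,:2].round(1).tolist())
# heights map on till: depth to world
for uv in [(314,190),(314,203),(279,196),(345,196),(314,175),(311,257),(311,225),(198,246),(198,238),(311,130)]:
    print(uv,im[uv[1],uv[0]],bydepth('top',uv,z).round(1))
E
```

```text
plate ((313.5, 197.0), (28.0, 19.0), 90.0) [[651.95448735   8.19429345 149.        ]] [[692.8, 36.6], [693.6, -19.1], [611.3, -20.1], [610.5, 35.3]]
plate ((278.5, 196.5), (27.0, 19.0), 90.0) [[652.06192923 110.49437513 149.        ]] [[691.5, 139.0], [692.2, 83.4], [612.8, 82.1], [612.1, 137.5]]
plate ((344.5, 196.0), (28.0, 19.0), 90.0) [[656.17639272 -82.37654107 149.        ]] [[697.0, -54.2], [697.9, -109.8], [615.5, -110.5], [614.7, -55.0]]
(314, 190) [160 162 169] [[670.7   7.  161.2]]
(314, 203) [168 172 180] [[632.3   6.5 165.8]]
(279, 196) [167 171 179] [[651.4 107.9 164.4]]
(345, 196) [167 171 180] [[655.1 -83.3 156.9]]
(314, 175) [140 138 128] [[717.9   7.6 143.4]]
(311, 257) [44 49 56] [[476.8  13.3  84.7]]
(311, 225) [40 39 37] [[573.7  14.6  97.2]]
(198, 246) [115 116 130] [[506.5 371.2  42.2]]
(198, 238) [106 104 109] [[532.1 373.8  34.8]]
(311, 130) [33 31 29] [[836.8  17.9 196.7]]
```

```bash
python3 - <<'E'
from h import *
z=np.load('pics/top0.npz'); 
v,u=np.mgrid[90:320,130:430]; uv=np.c_[u.ravel(),v.ravel()]
P=bydepth('top',uv,z).reshape(230,300,3); np.save('pics/P.npy',P)
H=np.clip(P[:,:,2],0,220)/220*255
cv2.imwrite('pics/H.png',cv2.applyColorMap(cv2.resize(H.astype(np.uint8),None,fx=2.6,fy=2.6,interpolation=0),cv2.COLORMAP_JET))
E
```

```text
(no output)
```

View pics/crop1.png

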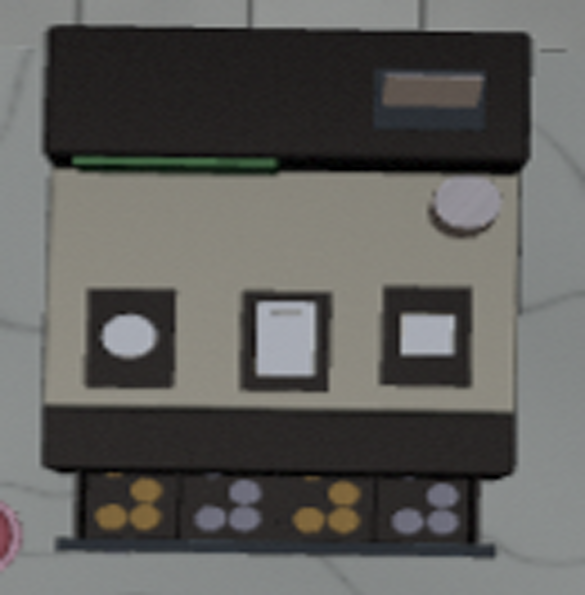

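View pics/crop2.png

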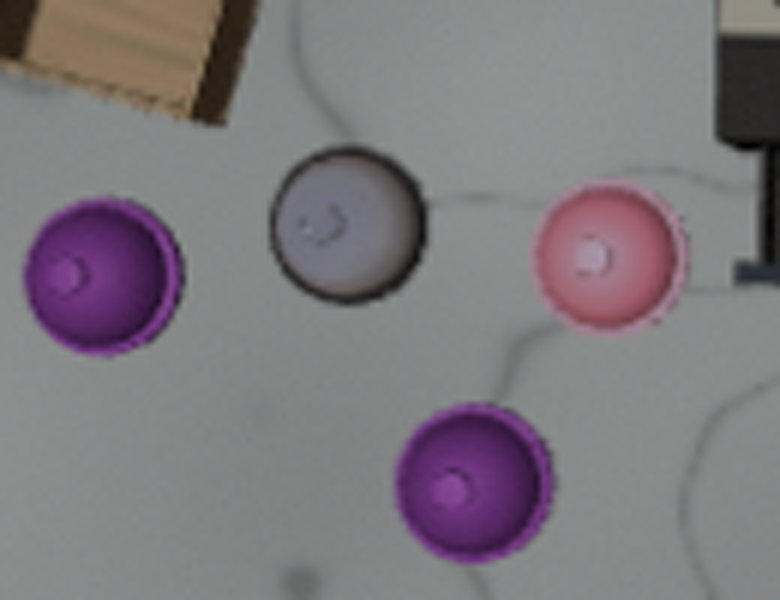

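View pics/H.png

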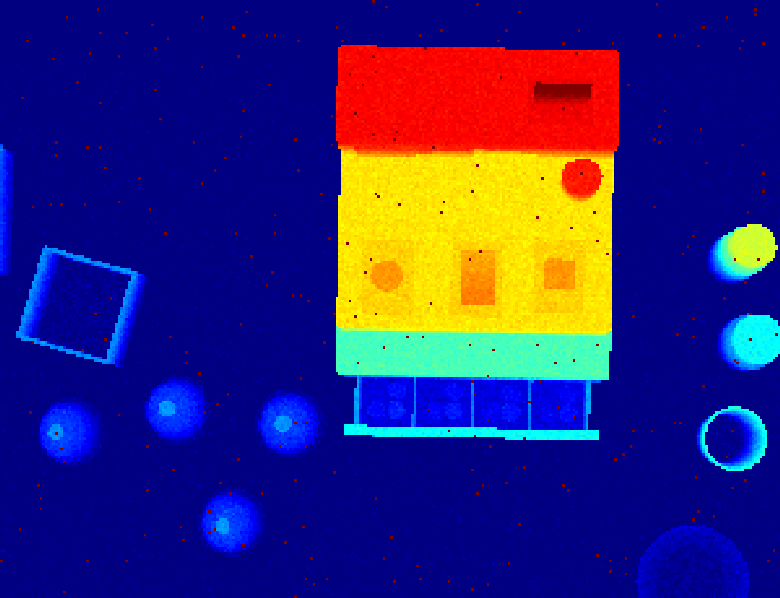

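```bash
python3 - <<'E'
from h import *
P=np.load('pics/P.npy').reshape(-1,3)
def box(lo,hi,x,y):
    m=(P[:,2]>lo)&(P[:,2]<hi)&(P[:,0]>x[0])&(P[:,0]<x[1])&(P[:,1]>y[0])&(P[:,1]<y[1]); return P[m]
for nm,lo,hi,x in [('deck',138,156,(560,800)),('hump',185,205,(740,900)),('face',75,95,(440,500)),('case',92,108,(510,600))]:
    q=box(lo,hi,x,(-200,200)); r=cv2.minAreaRect(q[:,:2].astype(np.float32)); print(nm,len(q),r,q[:,2].mean(),'x',np.percentile(q[:,0],[1,99]))
    # mid x vs y -> yaw
    print('  line',np.polyfit(q[:,1],q[:,0],1))
# deck front edge line by columns
q=box(138,156,(560,800),(-140,160)); 
bins=np.arange(-140,161,10); e=[(b+5,q[(q[:,1]>b)&(q[:,1]<b+10)][:,0].min()) for b in bins[:-1]]
print('deckedge',np.polyfit(*zip(*e),1))
# bell plunger
q=box(54,70,(460,560),(340,410)); print('plunger depth',len(q),np.median(q,0)); 
for c in [(194.2,247.2)]: print('plunger ray',onplane('top',c,61.5))
print('base',onplane('top',(198,247.5),5))
q=box(155,175,(600,700),(-20,40)); print('rocker',len(q),q.mean(0),cv2.minAreaRect(q[:,:2].astype(np.float32)))
q=box(155,175,(600,700),(80,140)); print('round',len(q),q.mean(0))
q=box(155,175,(600,700),(-120,-50)); print('square',len(q),q.mean(0))
E
```

```text
deck 6283 ((696.7609252929688, 12.776962280273438), (310.6703796386719, 202.6806640625), 89.55616760253906) 144.07725825514999 x [597.66434101 794.07088287]
  line [3.00557262e-02 6.95332235e+02]
hump 4062 ((821.361572265625, 12.491180419921875), (310.1346435546875, 157.1101837158203), 89.88900756835938) 192.68557655599676 x [754.08203324 898.68267224]
  line [4.59444037e-02 8.41154602e+02]
face 383 ((480.5131530761719, 15.03216552734375), (296.7178039550781, 11.986360549926758), 89.64047241210938) 84.14880141960353 x [474.4234188  487.09709572]
  line [6.56682460e-03 4.80400698e+02]
case 1749 ((571.8104248046875, 13.373809814453125), (319.97406005859375, 52.63501739501953), 89.7204818725586) 98.25315022949687 x [546.18036945 596.32579637]
  line [6.29192245e-03 5.71143391e+02]
deckedge [7.04289244e-03 5.96425236e+02]
plunger depth 32 [504.31116817 380.12641716  59.7819273 ]
plunger ray [[502.12284291 377.94235015  61.5       ]]
base [[502.39615059 380.84838031   5.        ]]
rocker 253 [650.96268544   9.64498964 161.9617004 ] ((649.7034301757812, 5.244464874267578), (67.34158325195312, 43.578346252441406), 0.9510142803192139)
round 116 [654.31386556 110.69736487 159.88158695]
square 138 [658.30558157 -81.29418318 159.91578186]
```

```bash
python3 - <<'E'
from h import *
from scipy.spatial.transform import Rotation as R
q=manip.sense()['tcp_rot']; print(R.from_quat([q[1],q[2],q[3],q[0]]).as_matrix().round(3)); print(manip.camera_info('wrist'))
E
```

```text
[[ 0.937 -0.001  0.35 ]
 [-0.35  -0.001  0.937]
 [-0.    -1.    -0.001]]
{'vfov': 66.99213172494683, 'cx': 312.1361435213801, 'cy': 237.5306326168035, 'k1': -0.014738209103944123, 'hand_eye': array([[ 3.70333104e-04,  9.50366289e-01,  3.11133057e-01,
        -8.03046682e+01],
       [ 1.79106407e-04, -3.11133136e-01,  9.50366319e-01,
        -1.45968381e+02],
       [ 9.99999915e-01, -2.96226185e-04, -2.85439592e-04,
         5.91618373e-01],
       [ 0.00000000e+00,  0.00000000e+00,  0.00000000e+00,
         1.00000000e+00]])}
```

Request:
jog_arm:
  jaw: [-1,-1,-1,-1,-1,-1,-1,-1,-1,-1,-1,-1]
  xyz:
    - [20,-40,0]
    - [20,-40,0]
    - [20,-40,0]
    - [20,-40,0]
    - [20,-40,0]
    - [20,-40,0]
    - [20,-40,0]
    - [20,-40,0]
    - [20,-40,0]
    - [20,-40,0]
    - [20,-40,0]
    - [20,-38,0]
  twist: [2,2,2,2,2,2,2,2,2,2,0.5,0]

```text
clock: 1.3
eef_pos: [424.3, 11.8, 238.6]
tcp_rot: [0.707, -0.707, 0.0, -0.0]
ft_force: [0.5, 0.3, 0.2]
finger_gap: 0.4
```

```bash
python3 - <<'E'
from h import *
from scipy.spatial.transform import Rotation as R
snap('wrist','w1'); s=manip.sense();q=s['tcp_rot']; print(s['clock'],s['eef_pos'],s['ft_force'],s['finger_gap'],R.from_quat([q[1],q[2],q[3],q[0]]).as_matrix().round(3))
E
```

```text
1.35 [426.56474982   7.58198647 238.42284066] [-0.94242714 -1.30168519 -1.92090113] 0.1877472310010996 [[ 1.     0.001  0.003]
 [-0.003 -0.002  1.   ]
 [ 0.001 -1.    -0.002]]
```

View pics/w1.png

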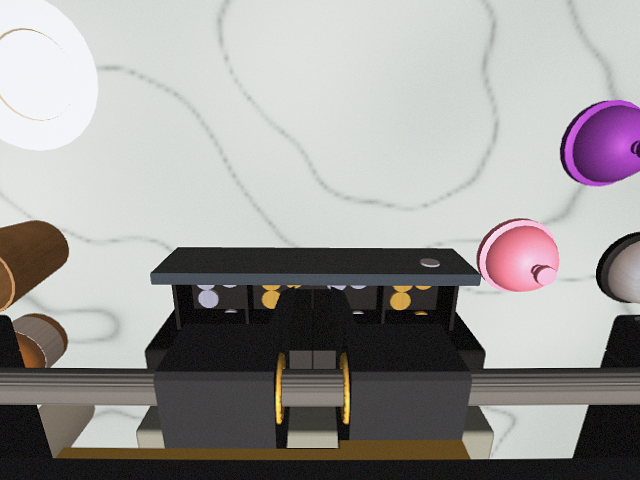

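The wrist view is inverted, so image down is away from the robot. The drawer front spans columns 152–480 with its top edge near row 280. The closed fingers are centred on it, and a small lock sits at (430,263), well to one side.

```bash
python3 - <<'E'
from h import *
z=np.load('pics/w1.npz')
print(bydepth('wrist',[(200,278),(230,277),(400,279),(440,279),(200,255),(430,255),(200,265),(520,250),(545,272)],z).round(1))
print(onplane('wrist',[(152,273),(475,273)],86,z))
E
```

```text
[[ 480.2  -89.1   85.7]
 [ 479.4  -62.    85.5]
 [ 481.1   91.1   86.2]
 [ 481.4  127.5   85.7]
 [ 474.8 -101.5   41.8]
 [ 344.1   12.2  384.6]
 [ 475.4  -94.2   66.9]
 [ 344.1   12.2  384.6]
 [ 485.5  239.1   61. ]]
[[ 475.24076544 -131.75856375   86.        ]
 [ 475.43098037  158.24638023   86.        ]]
```

Request:
jog_arm:
  jaw: [-1,-1,-1,-1,-1,-1,-1,-1]
  xyz:
    - [0,0,-40]
    - [0,0,-45]
    - [0,0,-45]
    - [0,0,-40]
    - [0,0,-12]
    - [20,0,0]
    - [20,0,0]
    - [0,0,0]
  twist: [0,0,0,0,0,0,0,0]

```text
clock: 2.15
eef_pos: [465.0, 13.7, 56.4]
tcp_rot: [-0.707, 0.707, 0.0, 0.0]
ft_force: [-0.9, -0.0, -0.7]
finger_gap: 0.5
```

Request:
jog_arm:
  jaw: [-1,-1,-1,-1,-1,-1]
  xyz:
    - [8,0,0]
    - [8,0,0]
    - [8,0,0]
    - [8,0,0]
    - [8,0,0]
    - [8,0,0]
  twist: [0,0,0,0,0,0]

```text
clock: 2.75
eef_pos: [512.3, 13.8, 56.5]
tcp_rot: [0.707, -0.707, 0.0, 0.0]
ft_force: [-3.8, -0.9, -3.5]
finger_gap: 0.4
```

Contact is made: about 4 N, which matches the drawer friction. I'll push slowly up to the stop.

Request:
jog_arm:
  jaw: [-1,-1,-1,-1,-1]
  xyz:
    - [4,0,0]
    - [3,0,0]
    - [2,0,0]
    - [2,0,0]
    - [0,0,0]
  twist: [0,0,0,0,0]

```text
clock: 3.25
eef_pos: [523.3, 13.7, 56.9]
tcp_rot: [-0.707, 0.707, 0.0, 0.0]
ft_force: [-1.3, -0.7, -0.4]
finger_gap: 0.3
```

Request:
jog_arm:
  jaw: [-1,-1,-1]
  xyz:
    - [2,0,0]
    - [2,0,0]
    - [0,0,0]
  twist: [0,0,0]

```text
clock: 3.55
eef_pos: [523.8, 13.7, 56.9]
tcp_rot: [-0.707, 0.707, -0.003, -0.003]
ft_force: [-22.9, -3.5, 14.9]
finger_gap: 0.3
```

The stop was reached at x≈523.8 with 23 N. I'll back off, rise and check.

Request:
jog_arm:
  jaw: [-1,-1,-1,-1,-1,-1,-1,-1,-1]
  xyz:
    - [-4,0,0]
    - [-20,0,0]
    - [-30,0,0]
    - [-20,0,30]
    - [0,0,45]
    - [0,0,45]
    - [0,0,45]
    - [0,0,20]
    - [0,0,0]
  twist: [0,0,0,0,0,0,0,0,0]

```text
clock: 4.45
eef_pos: [454.4, 13.6, 244.9]
tcp_rot: [-0.707, 0.708, 0.003, 0.003]
ft_force: [0.6, 0.4, 0.3]
finger_gap: 0.2
```

```bash
python3 - <<'E'
from h import *
snap('top','top1'); snap('wrist','w2'); snap('side','side1')
a=cv2.imread('pics/top1.png')[100:340,130:440]; cv2.imwrite('pics/c3.png',cv2.resize(a,None,fx=2.4,fy=2.4))
print(manip.sense()['eef_pos'])
E
```

```text
[452.67010012  13.83271776 240.70503029]
```

View pics/c3.png

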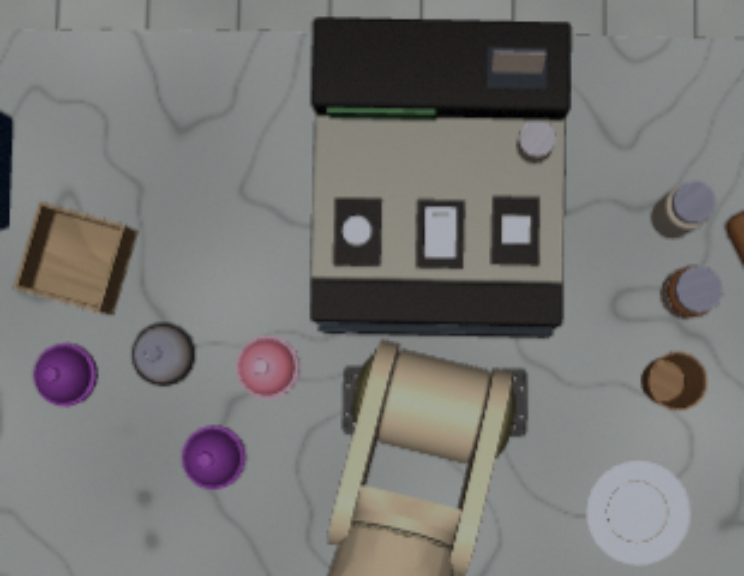

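View pics/side1.png

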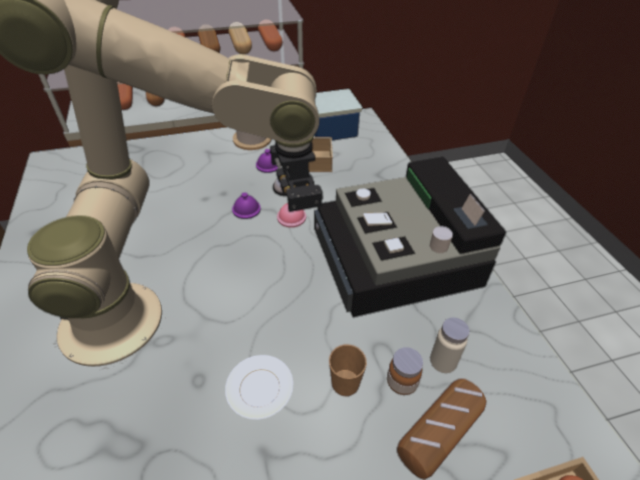

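View pics/w2.png

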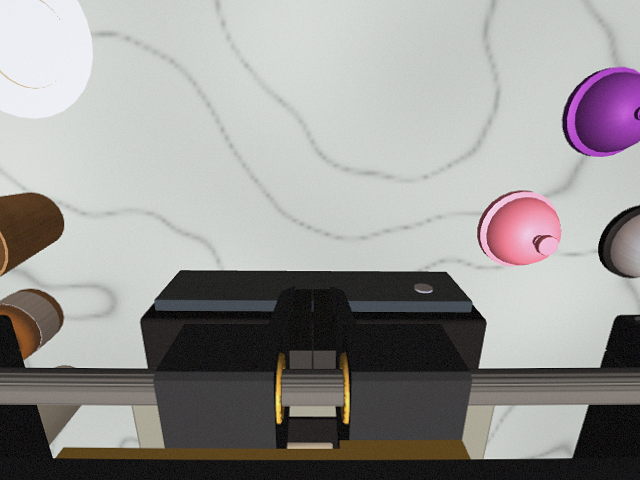

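The drawer looks shut, with only the thin front strip ahead of the case, and nothing else has moved. Now I'll cross-check the rocker in the top and side views.

```bash
python3 - <<'E'
from h import *
for n,roi in(('top',(303,325,182,212)),('side',(355,397,208,232))):
    z=np.load(f'pics/{n}1.npz'); im=z['im']; m=np.zeros(im.shape[:2],np.uint8); a,b,c,d=roi
    m[c:d,a:b]=(im[c:d,a:b].min(2)>(135 if n=='top' else 150)); 
    m[c:d,a:b]&=(im[c:d,a:b,2]>=im[c:d,a:b,0]).astype(np.uint8)
    k=max(cv2.findContours(m,0,2)[0],key=cv2.contourArea); r=cv2.minAreaRect(k); print(n,r,onplane(n,r[0],162.5).round(1),onplane(n,cv2.boxPoints(r),162.5).round(1).tolist())
E
```

```text
top ((313.0, 196.0), (20.0, 12.0), 90.0) [[653.    9.7 162.5]] [[681.9, 27.5, 162.5], [682.3, -7.3, 162.5], [624.2, -8.0, 162.5], [623.7, 26.6, 162.5]]
side ((377.0, 218.0), (10.0, 26.0), 90.0) [[651.9   9.7 162.5]] [[627.7, 35.2, 162.5], [689.4, 18.2, 162.5], [675.5, -15.3, 162.5], [615.2, 1.3, 162.5]]
```

Request:
jog_arm:
  jaw: [-1,-1,-1,-1,-1,-1,-1]
  xyz:
    - [40,-2,0]
    - [45,-2,0]
    - [45,0,0]
    - [40,0,0]
    - [6,0,-20]
    - [0,0,-35]
    - [0,0,0]
  twist: [0,0,0,0,0,0,0]

```text
clock: 5.3
eef_pos: [626.8, 10.1, 180.5]
tcp_rot: [0.708, -0.706, 0.004, 0.004]
ft_force: [0.5, -0.4, 0.2]
finger_gap: 0.0
```

```bash
python3 - <<'E'
from h import *
snap('wrist','w3'); snap('side','side2'); print(manip.sense()['eef_pos'],manip.sense()['ft_force'])
a=cv2.imread('pics/side2.png')[120:320,260:520]; cv2.imwrite('pics/c4.png',cv2.resize(a,None,fx=3,fy=3))
E
```

```text
[628.61943673   9.78609358 186.31128705] [-0.14156066  0.48099192  0.32570333]
```

View pics/c4.png

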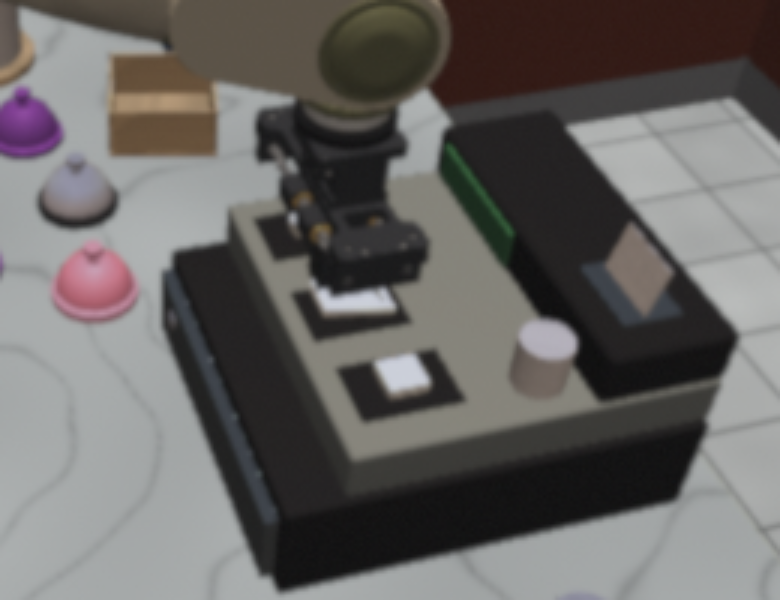

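View pics/w3.png

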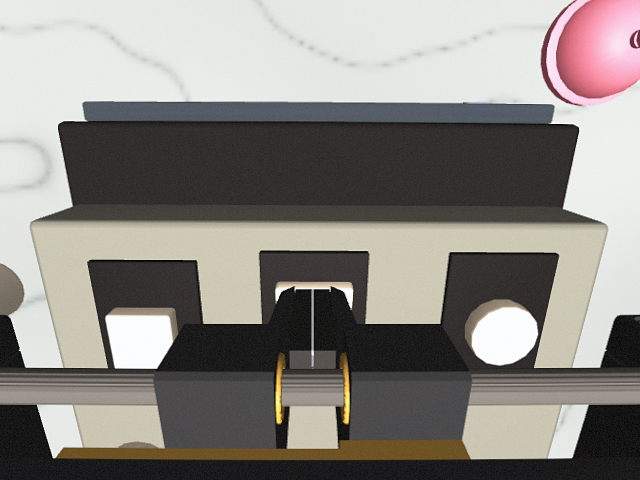

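The wrist view shows the fingertips centred over the paddle's near end (white edge at row 283, columns 276–354). I'll press slowly.

Request:
jog_arm:
  jaw: [-1,-1,-1,-1,-1,-1,-1,-1]
  xyz:
    - [0,0,-10]
    - [0,0,-6]
    - [0,0,-3]
    - [0,0,-3]
    - [0,0,-3]
    - [0,0,-2]
    - [0,0,-1]
    - [0,0,0]
  twist: [0,0,0,0,0,0,0,0]

```text
clock: 6.2
eef_pos: [628.8, 9.7, 159.8]
tcp_rot: [-0.707, 0.707, 0.0, 0.0]
ft_force: [-6.0, 0.2, 9.6]
finger_gap: 0.7
```

Request:
jog_arm:
  jaw: [-1,-1,-1]
  xyz:
    - [0,0,-1]
    - [0,0,-1]
    - [0,0,0]
  twist: [0,0,0]

```text
clock: 6.5
eef_pos: [628.9, 9.7, 159.5]
tcp_rot: [-0.707, 0.707, 0.001, 0.001]
ft_force: [-11.1, 0.4, 18.7]
finger_gap: 0.6
```

The rocker is on its stop: force rises to 19 N with no further travel. I'll lift off and look.

Request:
jog_arm:
  jaw: [-1,-1,-1,-1,-1,-1,-1]
  xyz:
    - [0,0,5]
    - [0,0,30]
    - [0,0,30]
    - [-40,30,15]
    - [-40,45,0]
    - [-20,45,0]
    - [0,0,0]
  twist: [0,0,0,0,0,0,0]

```text
clock: 7.2
eef_pos: [535.3, 125.0, 236.6]
tcp_rot: [0.708, -0.707, -0.002, 0.001]
ft_force: [-0.2, -1.2, 0.8]
finger_gap: 0.4
```

```bash
python3 - <<'E'
from h import *
snap('top','top2'); snap('side','side3'); s=manip.sense();print(s['eef_pos'],s['ft_force'],s['clock'])
a=cv2.imread('pics/side3.png')[120:320,260:520]; cv2.imwrite('pics/c5.png',cv2.resize(a,None,fx=3,fy=3))
z=np.load('pics/top2.npz')
for v in (188,190,192,196,200,202,204): print(v,np.median(bydepth('top',[(u,v) for u in range(310,318)],z),0).round(1))
z=np.load('pics/top0.npz')
for v in (190,203): print('before',v,np.median(bydepth('top',[(u,v) for u in range(310,318)],z),0).round(1))
E
```

```text
[537.37450651 121.44541211 236.1981196 ] [ 0.92423416 -0.27100588 -0.25087401] 7.3
188 [675.7   8.6 166.2]
190 [670.    8.5 165.5]
192 [664.4   8.4 163.6]
196 [653.4   8.3 159.2]
200 [641.9   8.1 158.2]
202 [636.4   8.  155.6]
204 [630.5   7.9 156.8]
before 190 [671.2   8.5 158.1]
before 203 [632.3   8.  165.4]
```

View pics/c5.png

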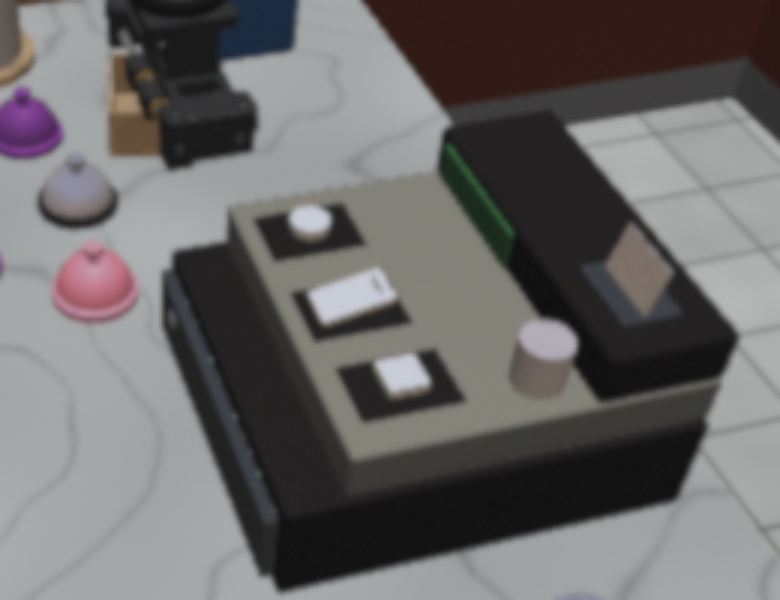

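View pics/top2.png

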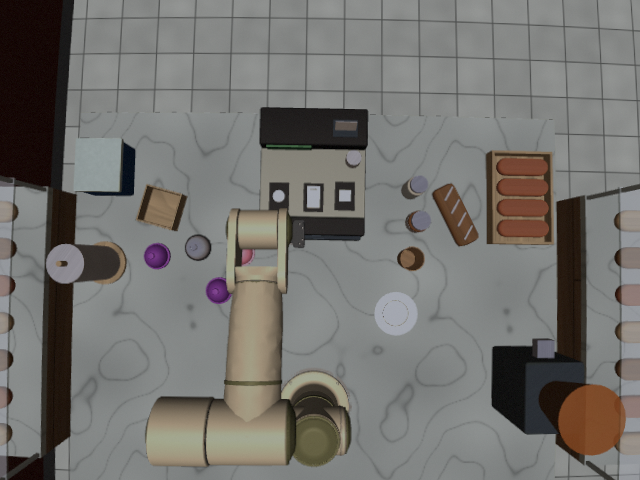

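The rocker has tipped: its far half is now at z≈166 and its near half at ≈156.5. The bell's plunger is at about (285,173) in the side view, so I'll triangulate it.

```bash
python3 - <<'E'
from h import *
uvs=(285,173.2); uvt=(194.3,247.2)
print(onplane('side',uvs,60),onplane('top',uvt,61.5))
def ray(n,uv):
    M=T(n); d=M[:3,:3]@rays(n,uv)[0]; return M[:3,3],d/np.linalg.norm(d)
a,d=ray('side',uvs); b,e=ray('top',uvt)
t=np.linalg.lstsq(np.c_[d,-e],b-a,rcond=None)[0]; print(a+d*t[0],b+e*t[1])
a=cv2.imread('pics/side3.png')[160:205,260:310]; cv2.imwrite('pics/c6.png',cv2.resize(a,None,fx=12,fy=12,interpolation=2))
# base disc dark ellipse top1
E
```

```text
[[503.28934544 379.76727318  60.        ]] [[502.12732834 377.62797802  61.5       ]]
[502.82292339 377.37595769  61.80948402] [502.1208954  377.53567347  61.8395973 ]
```

View pics/c6.png

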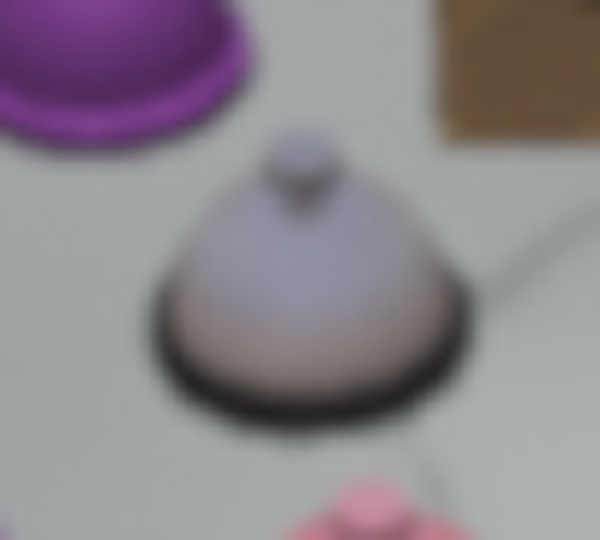

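The two rays meet at z = 61.8 against a nominal 61.5, so I'll aim for (502.5, 378).

Request:
jog_arm:
  jaw: [-1,-1,-1,-1,-1,-1,-1,-1,-1,-1,-1,-1]
  xyz:
    - [-7,35,0]
    - [-7,40,0]
    - [-7,40,0]
    - [-7,40,0]
    - [-7,40,0]
    - [0,40,0]
    - [0,22,0]
    - [0,0,-40]
    - [0,0,-40]
    - [0,0,-40]
    - [0,0,-30]
    - [0,0,0]
  twist: [0,0,0,0,0,0,0,0,0,0,0,0]

```text
clock: 8.5
eef_pos: [501.6, 375.9, 81.5]
tcp_rot: [-0.706, 0.708, -0.003, -0.002]
ft_force: [-0.6, -0.3, 1.0]
finger_gap: 0.2
```

```bash
python3 - <<'E'
from h import *
snap('wrist','w4'); snap('side','side4'); s=manip.sense();print(s['eef_pos'],s['ft_force'],s['clock'])
a=cv2.imread('pics/side4.png')[120:240,220:340]; cv2.imwrite('pics/c7.png',cv2.resize(a,None,fx=5,fy=5))
E
```

```text
[503.54163841 377.36011978  86.68520602] [0.70190721 0.52020529 0.5387521 ] 8.6
```

View pics/c7.png

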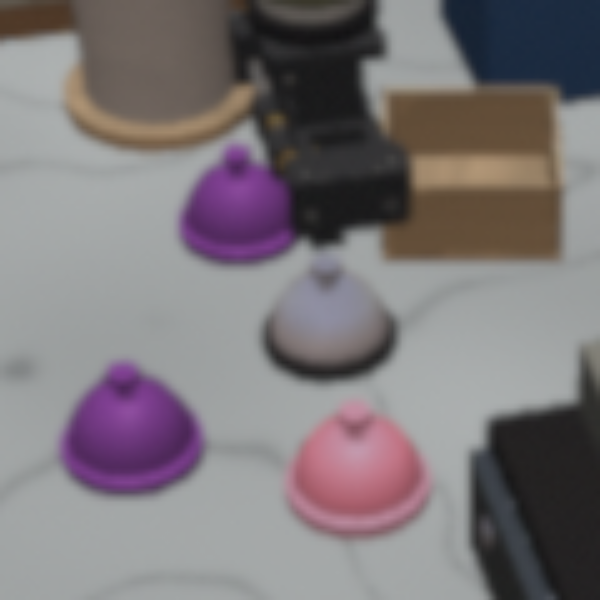

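View pics/w4.png

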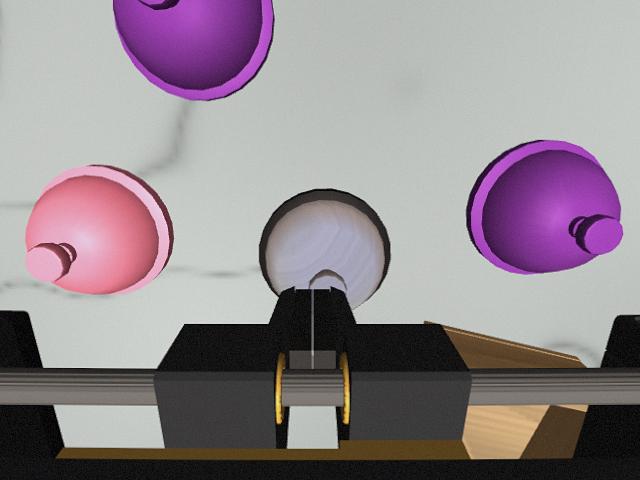

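```bash
python3 - <<'E'
from h import *
z=np.load('pics/w4.npz')
print(z['p'],onplane('wrist',[(309,280),(345,280),(327,270)],60,z).round(1), onplane('wrist',[(260,255),(391,255),(325,190)],4,z).round(1))
print(onplane('wrist',[(313,290)],z['p'][2],z))
E
```

```text
[501.63041137 375.89502043  81.50121235] [[498.7 374.5  60. ]
 [498.8 392.7  60. ]
 [493.3 383.6  60. ]] [[506.2 341.5   4. ]
 [506.2 427.8   4. ]
 [463.1 384.    4. ]]
[[493.84841002 376.58202705  81.50121235]]
```

The wrist view puts the bell about 4–6 mm further in +y than the other two cameras. I'll split the difference, and the finger footprint covers the button either way.

Request:
jog_arm:
  jaw: [-1,-1,-1,-1,-1,-1]
  xyz:
    - [1,4,-10]
    - [0,0,-8]
    - [0,0,-4]
    - [0,0,-2]
    - [0,0,-2]
    - [0,0,0]
  twist: [0,0,0,0,0,0]

```text
clock: 9.2
eef_pos: [503.3, 381.9, 60.3]
tcp_rot: [0.707, -0.707, -0.0, -0.0]
ft_force: [-1.6, -0.6, 2.5]
finger_gap: 0.3
```

Request:
jog_arm:
  jaw: [-1,-1,-1,-1]
  xyz:
    - [0,0,-2]
    - [0,0,-2]
    - [0,0,-1]
    - [0,0,0]
  twist: [0,0,0,0]

```text
clock: 9.6
eef_pos: [503.7, 382.1, 56.7]
tcp_rot: [0.707, -0.707, -0.001, -0.0]
ft_force: [-5.3, -3.0, 13.6]
finger_gap: 0.4
```

The plunger is fully down: z = 56.7 at 13.6 N. I'll release it straight up.

Request:
jog_arm:
  jaw: [-1,-1,-1,-1,-1,-1,-1,-1,-1]
  xyz:
    - [0,0,3]
    - [0,0,6]
    - [0,0,30]
    - [0,0,40]
    - [0,0,40]
    - [-40,0,30]
    - [-40,0,0]
    - [-40,0,0]
    - [0,0,0]
  twist: [0,0,0,0,0,0,0,0,0]

```text
clock: 10.5
eef_pos: [379.6, 382.1, 204.6]
tcp_rot: [-0.707, 0.707, 0.001, -0.001]
ft_force: [-0.1, -0.2, 0.0]
finger_gap: 0.5
```

```bash
python3 - <<'E'
from h import *
snap('top','top3'); snap('side','side5'); s=manip.sense();print(s['eef_pos'],s['ft_force'],s['clock'])
a=cv2.imread('pics/side5.png')[120:320,220:520]; cv2.imwrite('pics/c8.png',cv2.resize(a,None,fx=2.6,fy=2.6))
a=np.load('pics/side0.npz')['im'].astype(int);b=np.load('pics/side5.npz')['im'].astype(int)
print('side diff bell',abs(a-b)[165:200,268:302].mean())
a=np.load('pics/top0.npz')['im'].astype(int);b=np.load('pics/top3.npz')['im'].astype(int)
print('top diff bell',abs(a-b)[230:262,182:214].mean())
z=np.load('pics/top3.npz')
for v in (190,204): print(v,np.median(bydepth('top',[(u,v) for u in range(310,318)],z),0).round(1))
E
```

```text
[383.29706571 382.066433   204.53652618] [0.35396382 0.22742508 0.31448964] 10.6
side diff bell 3.56078431372549
top diff bell 1.0533854166666667
190 [669.9   8.5 165.4]
204 [630.4   7.9 157.1]
```

View pics/c8.png

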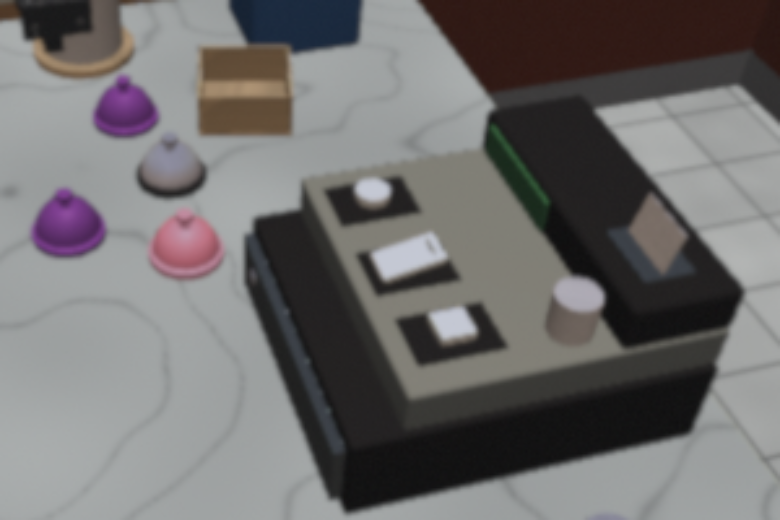

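View pics/top3.png

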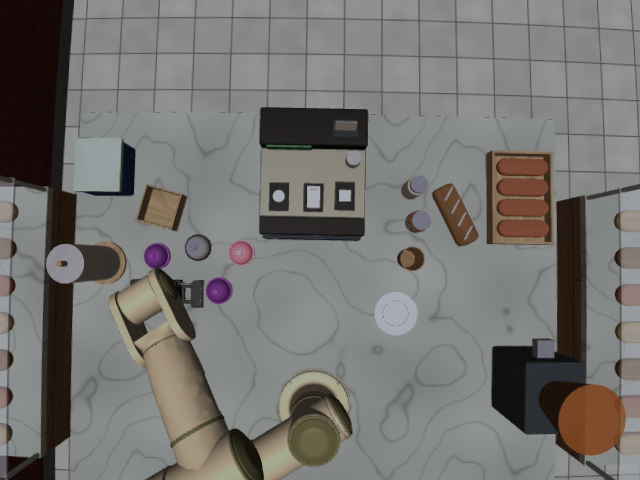

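The drawer is shut, the rocker tipped, and the bell still upright at (198,247). The bystanders haven't moved and the arm is clear, so I'm handing in.

```bash
python3 -c "
from cell import manip
print(manip.hand_in())"
```

```text
the job is handed in; nothing more can be done
None
```

I did all three steps in order with closed fingertips and handed the job in at about 10.6 s on the clock; the hand-in gave no verdict.

- **Drawer:** I pushed it in until it met its stop, at 23 N and about 49 mm from first touch. It was still shut in the last pictures.
- **Rocker:** I pressed the raised half to its stop at 19 N. In the last depth reading the far half is at about 165 mm and the near half at about 157 mm, a slope of roughly 0.2 rad. That fits fully tipped.
- **Bell:** I pressed the plunger down to z = 56.7 mm, against 56.5 mm for fully down, at 13.6 N, then released it straight up. The bell looks upright and unmoved in the top and side views, the neighbouring things look unmoved too, and the arm ended clear of everything.

**One disagreement:** the wrist camera put the bell about 4–6 mm further left (+y) than the top and side cameras did. It read while the arm was still settling. I aimed between the two, and the fingertips covered the button either way.

I judged the keys and the final joint states from pictures and forces only, as the joint values can't be read.

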